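Press a rubber test strip with a hand-lever press

TASK

One of the two hand-lever presses has a green rubber strip lying under its ram. Bring that press's lever all the way down to its stop, hold it there for a good second, then ease it back up slowly to its rest position without letting it snap back, and leave it. Keep the strip where it lies, and leave the other press alone.

Things in the scene. Friction and masses are not known exactly. Their poses are not given: they have to be found in the camera images.
- press_a: The press with the strip: fixed grey bench press, base 140x100x18 mm, steel anvil, ram, column behind it, 260 mm high. Origin: on the worktop under the ram's axis; x from the handle side to the column, y along the hinge pin, z up. The pin lies at (50, 0, 160) mm; the lever reaches from it over the ram to the -x side, its handle's centre 180 mm from the pin.
- press_a_grip (a point): Centre of that lever's handle: a level black round bar, 16 mm thick, 110 mm long, along the press's y, joined at its middle to a 12 mm steel rod that comes from the column. Open above. 250 mm above the worktop at rest, 113 mm with the lever down. Moves with the lever.
- press_a_lever (a joint): Angle of that lever, rad: 0 at rest (30 degrees above level), grows as the handle goes down, 0.785 at the lower stop (15 degrees below level), the ram then on the strip. A spring drives it up: about 2 N at the handle at rest, 9 N at the stop. Damping is slight: let go low down, it snaps back at several rad/s.
- press_b_lever (a joint): The same angle for the lever of the other press, of the same make but with nothing on its anvil; to be left at rest.
- rubber_strip: Loose green rubber strip with a white patch, 140 x 30 x 12 mm, lying on the anvil of press_a, under the ram, its long side across the press and its ends standing out past the anvil. Origin at the centre of its underside, x along its length.

How it is judged:
On the way, in this order (a step that is already met when the one before it is completed fails the run):
1. the lever of the press with the strip is held all the way down (value of joint press_a_lever above 0.7 rad), for 0.7 s.
2. that lever is back up at rest (value of joint press_a_lever below 0.05 rad), for 0.2 s.
At the end, for the whole second after the job is handed in: Both levers are at rest (within 0.05 rad of 0) and the strip lies still on the anvil, within 15 mm of where it began (value of joint each of press_a_lever, press_b_lever below 0.05 rad and distance of rubber_strip from where it was at the start of the episode below 0.015 m and linear speed of rubber_strip below 0.02 m/s); the robot touches nothing.
It fails at once if the lever snaps back up (faster than 1.5 rad/s, about 0.27 m/s at the handle) (velocity of joint press_a_lever below -1.5 rad/s).
It fails at once if the other press's lever is moved (more than 0.15 rad) (value of joint press_b_lever above 0.15 rad).
It fails at once if the strip is shifted by more than 20 mm (distance of rubber_strip from where it was at the start of the episode above 0.02 m).
It also fails if it takes over 43 s, if anything falls off the work surface, if the arm or the gripper's body presses on something with over 40 N, if the wrist force passes 120 N, or if a joint passes its speed limit or range.

ROBOT

A 6-joint arm with a two-finger parallel gripper is mounted at the origin on a cart in front of the work surface, level with it; the furniture and walls round the work are solid. World frame = base frame: x ahead of the robot, y to its left, z up, the work surface at z = 0. Lengths are in m, angles in rad, forces in N, time in s.
With the tool pointing down it reaches from about 0.3 to 0.825 m from the base axis. Payload 5.4 kg.
Tool frame: the origin (TCP) lies at the centre of the arm's flange, where the gripper is bolted on; the fingertips stand 190 mm ahead of it and the grasp point (between the pads) lies 171 mm ahead of it; x points along the fingers, z is the direction in which the jaws open and shut, and the axes are right-handed (so a half turn about x gives the same grasp; the last joint's range is limited). The gripper opens to 92 mm and grips with 3 to 60 N. Pads are 20 mm wide; open, the fingers measure 128 mm over their backs; the gripper's body (75 mm by 189 mm) begins 69 mm behind the grasp point.
Start: joints at [-1.376, 0.158, 1.597, -0, 1.386, -0.21], TCP at [0.226, -0.529, 0.405] pointing down, gripper open.
Joint ranges: [-2.91, 2.91], [-0.94, 2.29], [0.18, 2.7], [-1.29, 4.43], [0.17, 2.64], [-3, 3]. Speed limits (rad/s): [2.57, 2.57, 3.14, 3.14, 3.14, 3.14].

INTERFACE

Orientations are given as a unit quaternion [w, x, y, z].
In Python, from workcell import r gives the robot as it stands.
- The arm moves only by the tool servo_tool, never from a script. Its arguments are lists of equal length, an entry for each row: "gripper": the closure in counts, from 0 (fully open) to 255 (shut); "travel": the shift along the tool's x, y, z in mm, a list of three; "turn": the turn, a rotation vector about the tool's x, y, z in degrees, a list of three. In form: {"gripper": [gripper, ...], "travel": [[tx, ty, tz], ...], "turn": [[ax, ay, az], ...]}. A call has 1 to 12 rows; each row is the pose to reach, as a shift and turn from the pose measured when the call began, along the tool's axes at that moment; what a row does not reach only later rows make up. A row lasts 1/10 s, in which the tool goes at most 50 mm and 8.59 degrees, less where a joint would pass 70% of its speed; a pose out of reach is approached as far as the arm can. A call with a gripper value outside its range is refused whole. The fingers move at their own pace and stop on an object; the grip force is fixed at half the most. Time passes only in rows, so rows that repeat a pose let the fingers close. It gives the time, the measured TCP pose, the force and the opening at its end, in the units of the state.
- r.read_state(): the state, without advancing time (a new reading comes with each control period).
- r.get_image(name): name is "scene" or "top" or "wrist"; returns a dict with "frame" (420x560x3 uint8, red, green, blue), "fx", "fy", "cx", "cy" (pixels), "R" (3x3) and "t" (3): a world point X has camera coordinates R X + t. Camera axes: x right, y down, z forward; pixel columns grow to the right and rows downward; lengths in m; the calibration is good to about 2 mm. A picture is of the moment at which its call begins. There is no depth.
- r.sign_off(): hands the job in, once; it reports no verdict.
The state is a dict: "clock": time; "joint_pos": joint angles; "qd": joint speeds; "tau": joint torques, N m; "position": TCP position; "tcp_rot": TCP orientation; "wrist_force": force on the tool from outside, world axes, zero at the start; "ft_torque": the same for the moment, N m; "opening": opening from 0.0 (shut) to 1.0 (fully open).
Only numpy, scipy, OpenCV 4.12 (cv2) and the standard library are available. Lean on these libraries where they do the work, as an engineer would, in place of code of your own. Each camera call takes 0.05 s, during which the arm holds its last target. There are 200 camera calls.

## Working session

There is one attempt and no reset: what is moved stays moved. The work goes in short steps, Python scripts to look and compute and a tool call to move; the robot and the scene stay as the last step left them, time stands still between calls to the robot, and variables do not carry over. Pictures are saved under pics/ and viewed, about 8 in all and at most 12, crops included, and the job is handed in when it is done.

Besides the shell and the picture viewer there is one more tool, called as name(argument=value, ...) on one line, values as JSON. servo_tool: Moves the arm, as the interface text tells. Its arguments: {"type":"object","properties":{"gripper":{"type":"array"},"travel":{"type":"array"},"turn":{"type":"array"}},"required":["gripper","travel","turn"]}

```bash
mkdir -p pics; python3 - <<'E'
from workcell import r
import cv2,pickle
s=r.read_state();print({k:s[k] for k in('clock','position','tcp_rot','wrist_force','opening')})
d={n:r.get_image(n) for n in('scene','top')}
pickle.dump(d,open('im.pkl','wb'))
for n in d: cv2.imwrite(f'pics/{n}0.png',d[n]['frame'][:,:,::-1]); print(n,d[n]['t'],d[n]['R'],d[n]['fx'])
E
```

```text
{'clock': 0.0, 'position': array([ 0.22640062, -0.52824534,  0.40371443]), 'tcp_rot': array([ 0.58984516,  0.38974633,  0.59076985, -0.38880776]), 'wrist_force': array([0.18998978, 1.06956143, 0.09524952]), 'opening': 0.9983391766770887}
scene [0.40913341 0.45866529 0.79787332] [[-0.51928423 -0.85458111 -0.00591723]
 [-0.63560329  0.39083279 -0.66577638]
 [ 0.57127256 -0.34196616 -0.74612787]] 451.8704590066997
top [0.10695634 0.60849033 1.29417218] [[ 0.02514725 -0.99951043  0.0186149 ]
 [-0.99762282 -0.02628611 -0.06370044]
 [ 0.06415857 -0.01696875 -0.99779544]] 528.9546117028012
```

View pics/scene0.png

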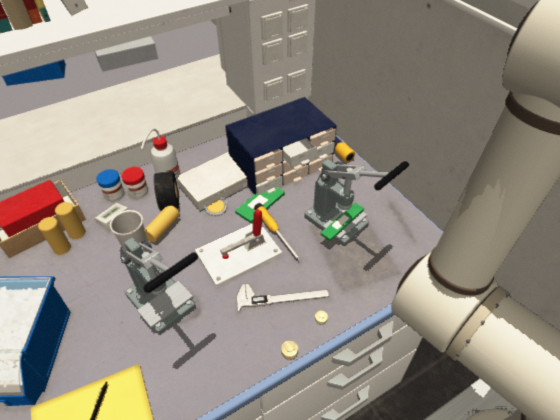

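View pics/top0.png

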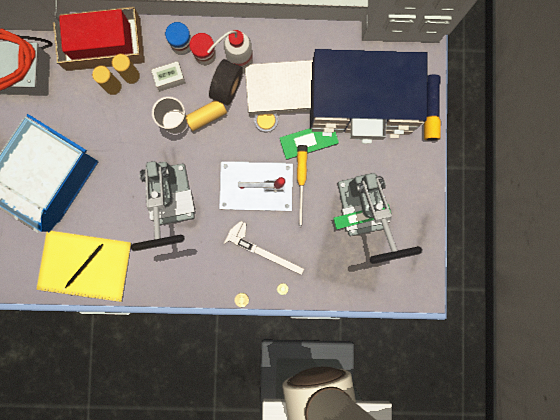

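The strip is on the right-hand press (scene ~(343,222), top ~(345,220)). Its handle runs from (378,187) to (408,163) in scene and from (371,262) to (421,250) in top.

```bash
cat >h.py <<'E'
import cv2,numpy as np,pickle
def ends(im,win):
    x0,y0,x1,y1=win; g=im['frame'][y0:y1,x0:x1].max(2)
    m=(g<45).astype(np.uint8); n,l,st,_=cv2.connectedComponentsWithStats(m)
    k=1+st[1:,4].argmax(); p=np.argwhere(l==k)[:,::-1].astype(np.float32)+[x0,y0]
    c=p.mean(0); u=np.linalg.svd(p-c,full_matrices=False)[2][0]; u*=np.sign(u[0]); q=(p-c)@u
    return np.array([c+u*q.min(),c+u*q.max()]),len(p)
def P(im): return np.array([[im['fx'],0,im['cx']],[0,im['fy'],im['cy']],[0,0,1]])@np.c_[im['R'],im['t']]
def onplane(im,uv,z):
    d=im['R'].T@np.array([(uv[0]-im['cx'])/im['fx'],(uv[1]-im['cy'])/im['fy'],1]);c=-im['R'].T@im['t']
    return c+d*(z-c[2])/d[2]
E
python3 - <<'E'
from h import *
d=pickle.load(open('im.pkl','rb'))
a,n=ends(d['scene'],(368,150,420,198)); b,m=ends(d['top'],(362,240,430,270)); print(a,n,b,m)
X=cv2.triangulatePoints(P(d['scene']),P(d['top']),a.T.astype(float),b.T.astype(float));X=(X[:3]/X[3]).T
print(X,X.mean(0),np.linalg.norm(X[1]-X[0]))
for e in b: print(onplane(d['top'],e,.25))
v=X[1]-X[0];print('yaw of handle from -y',np.degrees(np.arctan2(v[0],-v[1])))
# strip
f=cv2.cvtColor(d['top']['frame'],cv2.COLOR_RGB2HSV);m=cv2.inRange(f,(50,120,60),(85,255,255))[195:240,325:400]
p=np.argwhere(m>0)[:,::-1]+[325,195];print(p.min(0),p.max(0),onplane(d['top'],p.mean(0),.06))
# TCP axes
from scipy.spatial.transform import Rotation as R
print(R.from_quat([0.38974633,0.59076985,-0.38880776,0.58984516]).as_matrix())
E
```

```text
[[375.59029163 187.7347049 ]
 [406.87477215 162.59948816]] 260 [[369.72616374 259.69799599]
 [420.22647534 249.07681798]] 210
[[ 0.50450784 -0.05412004  0.25166116]
 [ 0.52820379 -0.15731959  0.25301089]] [ 0.51635582 -0.10571981  0.25233602] 0.10589366007985886
[ 0.50469745 -0.05415637  0.25      ]
[ 0.52890357 -0.15738158  0.25      ]
yaw of handle from -y 12.931699432889284
[334 207] [384 228] [ 0.59437589 -0.03127817  0.06      ]
[[-3.60975380e-04  9.19173509e-01  3.93852677e-01]
 [ 1.82801100e-03  3.93852651e-01 -9.19171773e-01]
 [-9.99998264e-01  3.88168647e-04 -1.82243040e-03]]
```

servo_tool(gripper=[255, 255, 255, 255, 255, 255, 255, 255, 255, 255, 255, 255], travel=[[-40, 0, 0], [-80, 0, 0], [-85, 40, -25], [-85, 80, -51], [-85, 120, -76], [-85, 160, -101], [-85, 200, -127], [-85, 240, -152], [-85, 280, -177], [-85, 310, -197], [-85, 330, -209], [-85, 330, -209]], turn=[[0, 0, 0], [0, 0, 0], [2, 0, 0], [4, 0, 0], [6, 0, 0], [8, 0, 0], [10, 0, 0], [10, 0, 0], [10, 0, 0], [10, 0, 0], [10, 0, 0], [10, 0, 0]])

```text
clock: 1.3
position: [0.4484, -0.2042, 0.4889]
tcp_rot: [0.554, 0.439, 0.556, -0.437]
wrist_force: [0.1, -1.5, -0.2]
opening: 0.004
```

```bash
cat >go.py <<'E'
from workcell import r
from h import *
import sys
from scipy.spatial.transform import Rotation as R
s=r.read_state();q=s['tcp_rot'];M=R.from_quat([q[1],q[2],q[3],q[0]]).as_matrix()
print(s['clock'],s['position'],s['wrist_force'],s['opening']);print(M.round(3))
if len(sys.argv)>1:
    t=np.array([float(a) for a in sys.argv[1:4]])+[0,0,.19]   # tip target
    print('tip',s['position']+.19*M[:,0],'shift mm',1000*M.T@(t-[0,0,.19]-s['position']-.19*M[:,0]))
    a=np.cross(M[:,0],[0,0,-1]);b=np.cross(M[:,2],[.224,-.975,0]);print('turn deg',np.degrees(M.T@(a+b-a*0)).round(2))
E
python3 go.py .516 -.106 .285; python3 -c "
from workcell import r;import cv2
cv2.imwrite('pics/w1.png',r.get_image('wrist')['frame'][:,:,::-1])"
```

```text
1.3 [ 0.44840993 -0.20420312  0.4888667 ] [ 0.06310849 -1.51972393 -0.16769089] 0.0040088955032959285
[[-0.001  0.973  0.232]
 [ 0.003  0.232 -0.973]
 [-1.     0.    -0.003]]
tip [ 0.44829437 -0.20368597  0.29886743] shift mm [ 14.09208699  88.54572693 -79.24628944]
turn deg [ 0.49 -0.32 -0.  ]
```

servo_tool(gripper=[255, 255, 255, 255, 255, 255], travel=[[0, 30, -26], [0, 60, -52], [5, 80, -72], [10, 88, -79], [14, 88, -79], [14, 88, -79]], turn=[[0, 0, 0], [0, 0, 0], [0, 0, 0], [0, 0, 0], [0, 0, 0], [0, 0, 0]])

```text
clock: 1.95
position: [0.5146, -0.1096, 0.4739]
tcp_rot: [0.553, 0.439, 0.556, -0.439]
wrist_force: [-0.4, -0.5, 0.2]
opening: 0.003
```

```bash
python3 go.py .516 -.106 .285; python3 -c "
from workcell import r;import cv2,numpy as np
a=r.get_image('scene')['frame'][80:300,260:480,::-1];b=r.get_image('top')['frame'][130:350,280:500,::-1]
cv2.imwrite('pics/c2.png',cv2.resize(np.hstack([a,b]),None,fx=1.8,fy=1.8))"
```

```text
1.95 [ 0.51455716 -0.10956676  0.473909  ] [-0.41032592 -0.49511507  0.20434429] 0.003119443150647366
[[-0.003  0.973  0.23 ]
 [ 0.002  0.23  -0.973]
 [-1.    -0.003 -0.003]]
tip [ 0.51392903 -0.10920215  0.28391039] shift mm [-1.09030331  2.74788288 -2.64392274]
turn deg [ 0.34 -0.3   0.16]
```

View pics/c2.png

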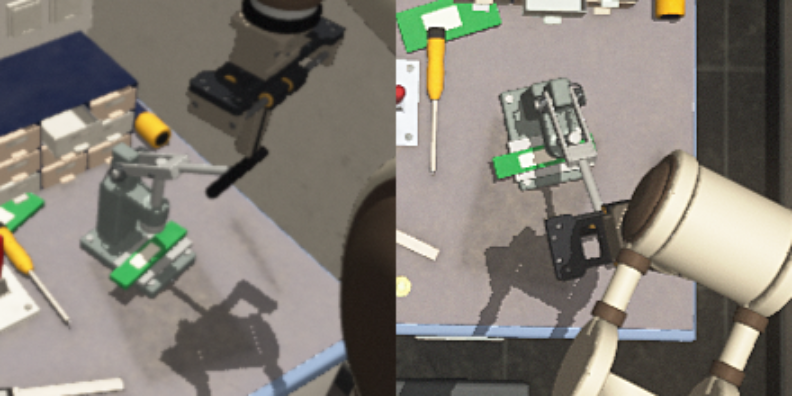

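The closed fingers stand over the middle of the handle. I'll push down along the handle's arc.

servo_tool(gripper=[255, 255, 255, 255, 255, 255, 255, 255, 255, 255, 255, 255], travel=[[10, 3, -3], [20, 3, -3], [26, 3, -3], [33, -1, -3], [40, -5, -3], [47, -8, -3], [54, -10, -3], [62, -13, -3], [70, -15, -3], [77, -17, -3], [85, -18, -3], [85, -18, -3]], turn=[[0, 0, 0], [0, 0, 0], [0, 0, 0], [0, 0, 0], [0, 0, 0], [0, 0, 0], [0, 0, 0], [0, 0, 0], [0, 0, 0], [0, 0, 0], [0, 0, 0], [0, 0, 0]])

```text
clock: 3.25
position: [0.4955, -0.1111, 0.389]
tcp_rot: [0.553, 0.438, 0.556, -0.44]
wrist_force: [-4.5, -1.5, 5.2]
opening: 0.008
```

```bash
python3 go.py .496 -.111 .168; python3 -c "
from workcell import r;import cv2,numpy as np
a=r.get_image('scene')['frame'][100:300,260:460,::-1]
cv2.imwrite('pics/c3.png',cv2.resize(a,None,fx=2.5,fy=2.5))"
```

```text
3.25 [ 0.49545421 -0.11113314  0.38896125] [-4.49521235 -1.50207876  5.2359863 ] 0.007821001233469481
[[-0.004  0.973  0.229]
 [ 0.001  0.229 -0.974]
 [-1.    -0.004 -0.002]]
tip [ 0.49460005 -0.11102569  0.1989632 ] shift mm [30.95660273  1.50022404  0.34400922]
turn deg [ 0.28 -0.18  0.24]
```

View pics/c3.png

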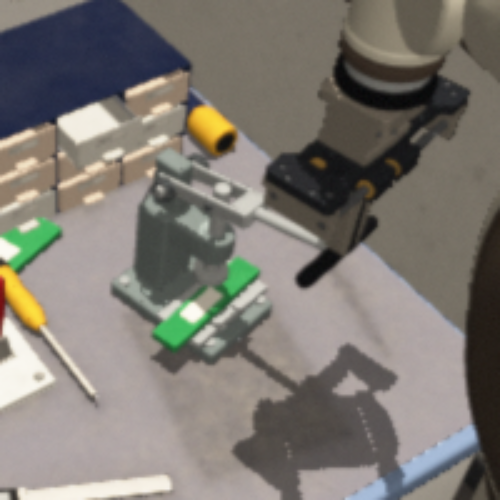

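servo_tool(gripper=[255, 255, 255, 255, 255, 255, 255, 255, 255, 255, 255, 255], travel=[[8, -2, 0], [16, -4, 0], [24, -5, 0], [32, -5, 0], [40, -5, 0], [48, -4, 0], [56, -3, 0], [64, -2, 0], [70, 0, 0], [75, 1, 0], [78, 1, 0], [80, 1, 0]], turn=[[0, 0, 0], [0, 0, 0], [0, 0, 0], [0, 0, 0], [0, 0, 0], [0, 0, 0], [0, 0, 0], [0, 0, 0], [0, 0, 0], [0, 0, 0], [0, 0, 0], [0, 0, 0]])

```text
clock: 4.5
position: [0.4963, -0.1111, 0.3109]
tcp_rot: [0.553, 0.438, 0.555, -0.44]
wrist_force: [-8.1, 2.1, 20.1]
opening: 0.007
```

```bash
python3 go.py .497 -.110 .118; python3 -c "
from workcell import r;import cv2,numpy as np
a=r.get_image('scene')['frame'][100:300,260:460,::-1]
cv2.imwrite('pics/c4.png',cv2.resize(a,None,fx=2.5,fy=2.5))"
```

```text
4.5 [ 0.49633636 -0.11105326  0.31091436] [-8.14982061  2.11858653 20.07313635] 0.007392361161474612
[[-0.004  0.973  0.229]
 [ 0.     0.229 -0.973]
 [-1.    -0.004 -0.001]]
tip [ 0.49553001 -0.11104542  0.12091608] shift mm [ 2.90985349  1.68228986 -0.67817647]
turn deg [ 0.3  -0.11  0.24]
```

View pics/c4.png

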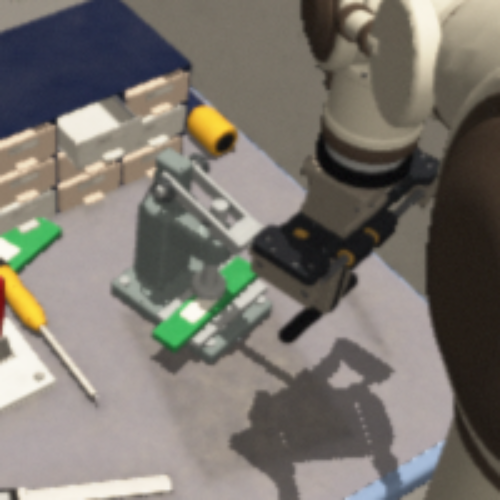

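The wrist reads 20 N, well above the 9 N spring, and the tip is at 121 mm, so the lever is at its stop. Now I'll hold it.

servo_tool(gripper=[255, 255, 255, 255, 255, 255, 255, 255, 255, 255, 255, 255], travel=[[1, 0, 0], [1, 0, 0], [1, 0, 0], [1, 0, 0], [1, 0, 0], [1, 0, 0], [1, 0, 0], [1, 0, 0], [1, 0, 0], [1, 0, 0], [1, 0, 0], [1, 0, 0]], turn=[[0, 0, 0], [0, 0, 0], [0, 0, 0], [0, 0, 0], [0, 0, 0], [0, 0, 0], [0, 0, 0], [0, 0, 0], [0, 0, 0], [0, 0, 0], [0, 0, 0], [0, 0, 0]])

```text
clock: 5.75
position: [0.4963, -0.1111, 0.3114]
tcp_rot: [0.553, 0.438, 0.556, -0.44]
wrist_force: [-5.7, 1.2, 11.3]
opening: 0.006
```

servo_tool(gripper=[255, 255, 255, 255, 255, 255, 255, 255, 255, 255, 255, 255], travel=[[-4, 0, 0], [-10, -2, 0], [-16, -3, 0], [-22, -4, 0], [-28, -4, 0], [-34, -5, 0], [-40, -5, 0], [-46, -5, 0], [-52, -5, 0], [-58, -4, 0], [-64, -4, 0], [-70, -3, 0]], turn=[[0, 0, 0], [0, 0, 0], [0, 0, 0], [0, 0, 0], [0, 0, 0], [0, 0, 0], [0, 0, 0], [0, 0, 0], [0, 0, 0], [0, 0, 0], [0, 0, 0], [0, 0, 0]])

```text
clock: 6.95
position: [0.4942, -0.1115, 0.3825]
tcp_rot: [0.554, 0.439, 0.555, -0.439]
wrist_force: [2.1, 2.8, 4.6]
opening: 0.004
```

```bash
python3 go.py .497 -.111 .258
```

```text
6.95 [ 0.49416759 -0.11151102  0.38248114] [2.13513557 2.8357787  4.59120766] 0.0036948297848558493
[[-0.002  0.973  0.229]
 [ 0.     0.229 -0.973]
 [-1.    -0.002 -0.001]]
tip [ 0.49385019 -0.11147112  0.19248141] shift mm [-65.52366007   3.07054665   0.22495874]
turn deg [ 0.31 -0.07  0.09]
```

servo_tool(gripper=[255, 255, 255, 255, 255, 255, 255, 255, 255, 255, 255, 255], travel=[[-6, 1, 0], [-12, 2, 0], [-18, 4, 0], [-24, 5, 0], [-30, 7, 0], [-36, 9, 0], [-42, 11, 0], [-47, 13, 0], [-52, 15, 0], [-56, 17, 0], [-60, 19, 0], [-63, 20, 0]], turn=[[0, 0, 0], [0, 0, 0], [0, 0, 0], [0, 0, 0], [0, 0, 0], [0, 0, 0], [0, 0, 0], [0, 0, 0], [0, 0, 0], [0, 0, 0], [0, 0, 0], [0, 0, 0]])

```text
clock: 8.15
position: [0.5138, -0.1069, 0.4456]
tcp_rot: [0.554, 0.439, 0.555, -0.439]
wrist_force: [1.5, -0.0, 2.0]
opening: 0.003
```

servo_tool(gripper=[255, 255, 255, 255, 255, 255, 255, 255, 255, 255, 255, 255], travel=[[-2, 1, 0], [-3, 1, 0], [-4, 1, 0], [-5, 1, 0], [-6, 1, 0], [-8, 1, 0], [-11, 1, 0], [-15, 1, 0], [-25, 1, 0], [-40, 1, 0], [-55, 1, 0], [-55, 1, 0]], turn=[[0, 0, 0], [0, 0, 0], [0, 0, 0], [0, 0, 0], [0, 0, 0], [0, 0, 0], [0, 0, 0], [0, 0, 0], [0, 0, 0], [0, 0, 0], [0, 0, 0], [0, 0, 0]])

```text
clock: 9.35
position: [0.5153, -0.1068, 0.5044]
tcp_rot: [0.556, 0.439, 0.553, -0.439]
wrist_force: [0.3, 0.7, 1.2]
opening: 0.006
```

```bash
python3 - <<'E'
from workcell import r
from h import *
d={n:r.get_image(n) for n in('scene','top')}; o=pickle.load(open('im.pkl','rb'))
for e in (o,d):
    print(ends(e['scene'],(368,150,420,198)))
    for n,w in(('scene',(315,195,372,248)),('top',(325,195,400,240))):
        x0,y0,x1,y1=w;m=cv2.inRange(cv2.cvtColor(e[n]['frame'],cv2.COLOR_RGB2HSV),(50,120,60),(85,255,255))[y0:y1,x0:x1]
        p=np.argwhere(m>0)[:,::-1];print(n,len(p),p.mean(0)+[x0,y0])
cv2.imwrite('pics/c5.png',cv2.resize(np.hstack([d['scene']['frame'][80:300,260:480,::-1],d['top']['frame'][130:350,280:500,::-1]]),None,fx=1.8,fy=1.8))
s=r.read_state();print(s['clock'],s['position'],s['wrist_force'])
E
```

```text
(array([[375.59029163, 187.7347049 ],
       [406.87477215, 162.59948816]]), 260)
scene 361 [342.22160665 221.71468144]
top 229 [346.28384279 220.50218341]
(array([[375.56390224, 187.70290087],
       [406.86810693, 162.58910185]]), 262)
scene 360 [342.08888889 221.79444444]
top 232 [346.45689655 220.45258621]
9.45 [ 0.51501275 -0.10670597  0.50134649] [ 0.03204589  0.05212418 -0.55451088]
```

View pics/c5.png

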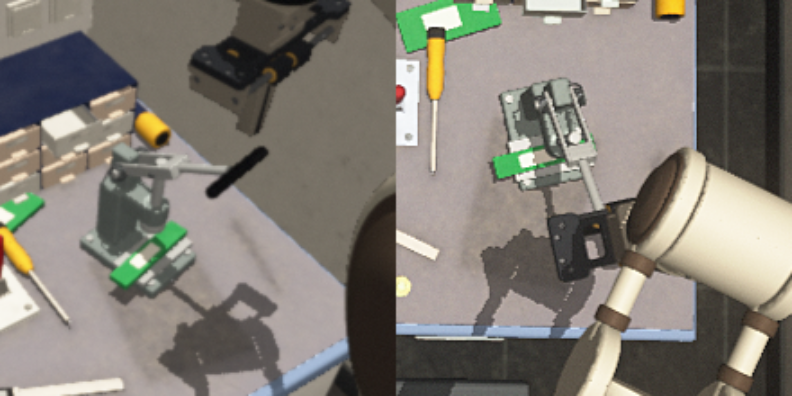

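The handle is back at its starting pixels (within 0.1 px) and the strip has moved by less than 0.2 px. The fingers are clear of the handle.

```bash
python3 -c "
from workcell import r;print(r.sign_off())"
```

```text
the job is handed in; nothing more can be done
None
```

I pressed the lever of the press with the strip (the right-hand one) down to its stop, held it about 1.2 s, eased it back up to rest and handed the job in. I used the closed fingertips on top of the handle, following its arc both ways.

- **At the stop:** the fingertip was at 121 mm, which matches the handle's lower position. The wrist force was 20 N on arrival and 11 N at the end of the hold; the spring alone gives about 9 N.
- **Return:** it was driven at about 0.06 m/s at the handle (roughly 0.35 rad/s). The fingers carried the handle nearly all the way up: the wrist still read 2 N about 3 mm below rest, and they lifted off slowly from there.
- **Last checks:** in the scene view the handle is within 0.1 px of where it began. The strip is within 0.2 px in both views. The wrist force is about zero, and the fingers are about 50 mm above the handle.
- **Other press:** the robot never went near it, but I did not measure its lever separately.

No check failed or disagreed. The clock stood at about 9.5 s at hand-in, out of the 43 s allowed.

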